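Shut off the slide reader's beam with the blade, then hold its lid open at 60 degrees

TASK

Take the flat shutter blade out of its stand and push it fully home into the slot on the deck of the slide reader, so that the shoulder of its grip sits on the deck, and let go of it; keep the lid shut until then. Next take the reader's spring-shut lid by its bar handle, raise it to 60 degrees from closed and finish while still holding it there, steady, with the blade still home. Do not disturb the other things on the bench.

Things in the scene. Friction and masses are not known exactly. Their poses are not given: they have to be found in the camera images.
- reader: Slide reader fixed to the bench: white housing 160 (x) x 220 (y) x 78 high on a black foot, front facing its own -x. Origin: centre of its underside, z up. Left part (y -0.04 to +0.11) is an open chamber covered by the grey lid; right part (y -0.11 to -0.04) is a flat deck, top at z 0.078, with the shutter slot.
- slot (a point): Centre of the slot's mouth, level with the deck top (78 mm above the bench); axes as the reader's. The slot is 9 mm in its x and 30 mm in its y, 52 mm deep straight down, with a 3 mm chamfer round the mouth. At reader x +0.02, y -0.075.
- lid (a joint): Angle of the lid in rad: 0 shut, grows as the front edge rises, 1.047 is 60 degrees, stop at 1.75. A spring and gravity shut it (about 0.4 to 0.5 Nm about the hinge); it falls shut when let go.
- lid_hinge (a point): Point on the hinge axis, middle of the lid's rear edge, 84 mm above the bench, at reader x +0.08, y +0.035; axes as the reader's. The axis runs along the reader's y. The grey lid is 160 (x) x 150 (y) x 10 mm, centred on the height of the axis.
- handle: Metal grip sleeve of the bar handle on the lid's front edge: 14 mm thick, 68 mm long along the reader's y, turning freely on an 8 mm bar that two stems (8 mm, 40 mm to either side) carry 40 mm in front of the lid's edge. Origin: middle of the sleeve, 200 mm from the hinge axis, in the lid's mid plane (84 mm above the bench when shut); its y is along the bar, its x and z turn as the sleeve turns. Nothing lies under it down to the bench.
- blade: Shutter blade, 87 mm tall, 60 g nominal, standing upright in its stand: steel blade 5 (x) x 26 (y) mm, 45 mm long, below a black grip 12 (x) x 36 (y) x 42 mm high whose underside is the shoulder. Origin: centre of the blade's lower end; z up to the grip; the shoulder is at z 0.045, grip from z 0.045 to 0.087. Half a turn about z makes no difference.
- stand: Plain aluminium stand fixed to the bench, 60 (x) x 70 (y) x 56 mm high on an 80 x 90 x 6 mm grey foot, with a slot 8 x 29 mm (x, y) 50 mm deep at its centre in which the blade stands, its shoulder on the stand's top. Origin: centre of the underside.
- timer: Bystander: white lab timer 64x64x19 mm, origin under its centre. Leave alone.
- petri_dish: Bystander: petri dish 59x59x15 mm, origin under its centre. Leave alone.
- vial: Bystander: small brown vial with black cap, 23x23x57 mm, origin under its centre. Leave alone.

How it is judged (in metres and radians):
On the way, in this order (a step that is already met when the one before it is completed fails the run):
1. the blade is fully home in the reader's slot and let go, the lid still shut (z of blade in the frame of slot below -0.042 m and horizontal distance between blade and slot below 0.006 m and angle between the z axis of blade and the z axis of slot, either way round below 0.08 rad and contact force between the fingers and blade below 0.2 N and value of joint lid below 0.1 rad), for 0.2 s.
2. the lid is being raised by its handle (z of blade in the frame of slot below -0.042 m and horizontal distance between blade and slot below 0.006 m and angle between the z axis of blade and the z axis of slot, either way round below 0.08 rad and value of joint lid above 0.5 rad and contact force between the fingers and handle above 0.5 N), for 0.1 s.
At the end, for the whole second after the job is handed in: The lid stands still at 60 degrees (within 5), held up by the fingers on its bar handle (contact force over 0.8 N), and the untouched blade is still home in the slot, upright, its shoulder within 3 mm of the deck (z of blade in the frame of slot below -0.042 m and horizontal distance between blade and slot below 0.006 m and angle between the z axis of blade and the z axis of slot, either way round below 0.08 rad and value of joint lid between 0.96 and 1.134 rad and velocity of joint lid between -0.05 and 0.05 rad/s and contact force between the fingers and handle above 0.8 N and contact force between the fingers and blade below 0.2 N); the arm keeps its last pose, push and grip.
It fails at once if the lid is raised (over 9 degrees) while the blade is not home (value of joint lid above 0.157 rad and not (z of blade in the frame of slot below -0.042 m and horizontal distance between blade and slot below 0.006 m and angle between the z axis of blade and the z axis of slot, either way round below 0.08 rad)).
It fails at once if a bystander (timer, petri dish or vial) is moved more than 3 cm or knocked over (distance of any of timer, petri_dish, vial from where it was at the start of the episode above 0.03 m or angle between any of timer, petri_dish, vial's own z axis and vertical above 0.5 rad).
It also fails if it takes over 58 s, if anything falls off the work surface, if the arm or the gripper's body presses on something with over 40 N, if the wrist force passes 120 N, or if a joint passes its speed limit or range.

ROBOT

A 6-joint arm with a two-finger parallel gripper is mounted at the origin on a cart in front of the work surface, level with it; the furniture and walls round the work are solid. World frame = base frame: x ahead of the robot, y to its left, z up, the work surface at z = 0. Lengths are in mm, angles in rad, forces in N, time in s.
With the tool pointing down it reaches from about 275 to 850 mm from the base axis. Payload 5.2 kg.
Tool frame: the origin (TCP) lies on the front face of the gripper's body, between the roots of the fingers; the fingertips stand 73 mm ahead of it and the grasp point (between the pads) lies 54 mm ahead of it (bot.tip_reach is the distance from the TCP to the fingertips, in mm); z points along the fingers, y is the direction in which the jaws open and shut (so a half turn about z gives the same grasp; the last joint's range is limited). The gripper opens to 85 mm and grips with 20 to 120 N. Pads are 22 mm wide; open, the fingers measure 114 mm over their backs; the gripper's body (76 mm by 85 mm) begins 54 mm behind the grasp point. The pads swing forward as they close: fully open they stand 13 mm farther back than shut.
Start: joints at [-0.203, 0.259, 1.535, -0, 1.348, -0.203], TCP at [550.005, 0.022, 303.91] pointing down, gripper open.
Joint ranges: [-3.14, 3.14], [-0.91, 2.08], [0.19, 2.58], [-1.22, 4.36], [0.22, 2.71], [-3.12, 3.12]. Speed limits (rad/s): [2.57, 2.57, 3.14, 3.14, 3.14, 3.14].

INTERFACE

Orientations are given as a 3x3 rotation matrix whose columns are the frame's x, y, z axes.
In Python, from station import bot gives the robot as it stands.
- The arm moves only by the tool step_arm, never from a script. Its argument "moves" is a list of rows, each an object of numbers: "rx", "ry", "rz": the turn, a rotation vector about the tool's x, y, z each as a share of 360 degrees, from -1 to 1; "dx", "dy", "dz": the shift along the tool's x, y, z each as a share of 0.1 m, from -1 to 1; "fingers": the closure, from -1 (fully open) to 1 (shut), so that 0 is half open. In form: [{"rx": .., "ry": .., "rz": .., "dx": .., "dy": .., "dz": .., "fingers": ..}, ...]. A call has 1 to 20 rows; each row is the pose to reach, as a shift and turn from the pose commanded when the call began, along the tool's axes at that moment, turning the shorter way round; what a row does not reach only later rows make up. A row lasts 1/8 s, in which the tool goes at most 62.5 mm and 10.7 degrees, less where a joint would pass 70% of its speed; a pose out of reach is approached as far as the arm can. A call with a number of a shift or a turn outside -1 to 1 is refused whole. A call with a gripper value outside its range is refused whole. The fingers move at their own pace and stop on an object; "newtons" is the grip in N (left out, the last holds). Time passes only in rows, so rows that repeat a pose let the fingers close. It gives the time, the measured TCP pose, the force and the opening at its end, in the units of the state.
- bot.observe(): the state, without advancing time (a new reading comes with each control period).
- bot.capture(name): name is "side" or "top" or "wrist"; returns a dict with "color" (480x640x3 uint8, red, green, blue), "range_z" (480x640 float32, mm along the optical axis (not along the pixel's ray), 0 where there is no reading), "vfov" (degrees; the focal length in pixels is half the picture's height over the tangent of half this angle, whatever the lens; pixels are square), "cx", "cy" (the principal point, pixels), "rvec" (rotation vector, rad) and "tvec" (3), from world to camera coordinates, as OpenCV has them. Camera axes: x right, y down, z forward; pixel columns grow to the right and rows downward; lengths in mm; the calibration is good to about 2 mm. A picture is of the moment at which its call begins.
- bot.close_job(): hands the job in, once; it reports no verdict.
The state is a dict: "t": time; "q": joint angles; "joint_vel": joint speeds; "tau": joint torques, N m; "eef_pos": TCP position; "tcp_rot": TCP orientation; "force": force on the tool from outside, world axes, zero at the start; "wrist_torque": the same for the moment, N m; "width": finger opening in mm.
Only numpy, scipy, OpenCV 4.12 (cv2) and the standard library are available. Lean on these libraries where they do the work, as an engineer would, in place of code of your own. Each camera call takes 0.05 s, during which the arm holds its last target.

## Working session

There is one attempt and no reset: what is moved stays moved. The work goes in short steps, Python scripts to look and compute and a tool call to move; the robot and the scene stay as the last step left them, time stands still between calls to the robot, and variables do not carry over. Pictures are saved under pics/ and viewed, and the job is handed in when it is done.

Besides the shell and the picture viewer there is one more tool, called after ">>>" by a JSON object that holds its "op" and its "data", one argument or row to a line. step_arm: Moves the arm, as the interface text tells. Its arguments: {"type":"object","properties":{"moves":{"type":"array","items":{"type":"object","properties":{"rx":{"type":"number"},"ry":{"type":"number"},"rz":{"type":"number"},"dx":{"type":"number"},"dy":{"type":"number"},"dz":{"type":"number"},"fingers":{"type":"number"}}}},"newtons":{"type":"number"}},"required":["moves"]}

```bash
mkdir -p pics; ls
cat > h.py <<'E'
import numpy as np, cv2
from station import bot
def cap(n):
    c=bot.capture(n); f=240/np.tan(np.radians(c['vfov'])/2)
    R=cv2.Rodrigues(np.array(c['rvec'],float))[0]; t=np.array(c['tvec'],float).ravel()
    return c,f,R,t
def world(c,f,R,t):
    z=c['range_z']; v,u=np.mgrid[0:480,0:640]
    P=np.stack([(u-c['cx'])/f*z,(v-c['cy'])/f*z,z],-1)
    return (P-t)@R
def save(c,n): cv2.imwrite('pics/'+n,c['color'][:,:,::-1])
E
python3 - <<'E'
from h import *
import pickle
for n in ['top','side','wrist']:
    C=cap(n); save(C[0],n+'0.png'); pickle.dump(C,open(n+'0.pkl','wb'))
    print(n,C[1],-C[2].T@C[3],(C[0]['range_z']>0).mean())
print(bot.observe())
E
```

```text
pics
top 446.2492445550196 [444.46941981 130.16970222 923.45720648] 0.9961458333333333
side 495.083250583705 [ 310.5631318  -607.82475299  819.33974976] 0.996064453125
wrist 358.5842734284299 [550.08214778  68.5995039  373.45418187] 0.9960123697916666
{'t': 0.15, 'q': array([-2.02821785e-01,  2.59242882e-01,  1.53581745e+00,  2.70479318e-05,
        1.34800419e+00, -2.02780403e-01]), 'joint_vel': array([ 0.00268496, -0.00353225, -0.00231514, -0.00124334, -0.00036871,
       -0.00069351]), 'tau': array([ 2.27439166e-03, -4.46383452e+01, -2.90821481e+01, -2.12644927e-04,
        8.17353168e-03,  2.13274996e-05]), 'eef_pos': array([5.49708942e+02, 7.89351219e-02, 3.03235088e+02]), 'tcp_rot': array([[ 4.76088428e-05,  9.99998967e-01, -1.43638032e-03],
       [ 9.99999947e-01, -4.71459116e-05,  3.22322301e-04],
       [ 3.22254248e-04, -1.43639559e-03, -9.99998916e-01]]), 'force': array([ 0.45241533, -0.08658557, -0.25631557]), 'wrist_torque': array([ 0.04291386, -0.0096737 ,  0.02735292]), 'width': 85.47967691003812}
```

View pics/top0.png

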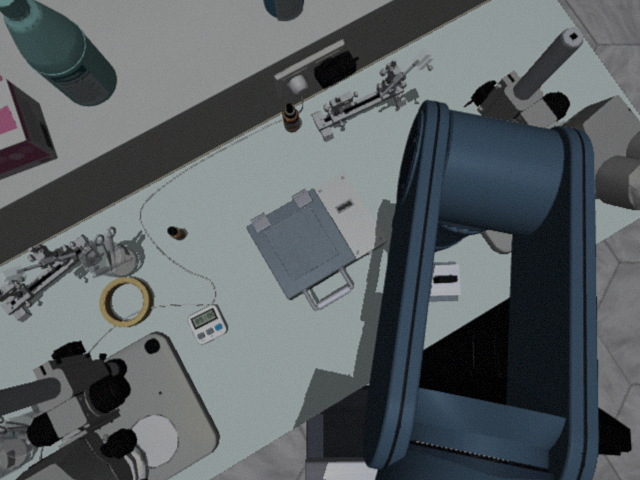

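View pics/side0.png

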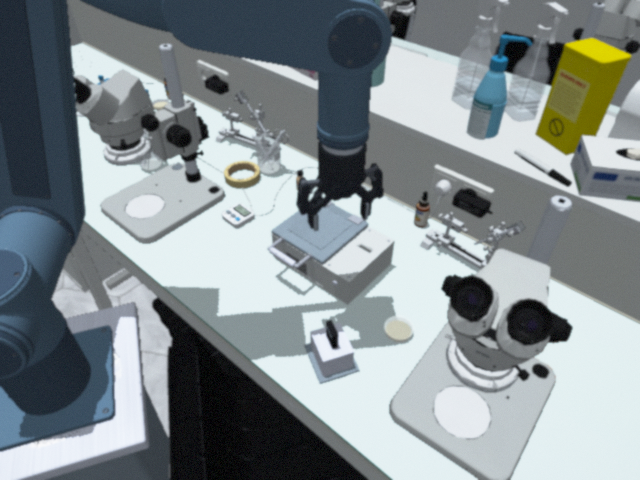

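View pics/wrist0.png

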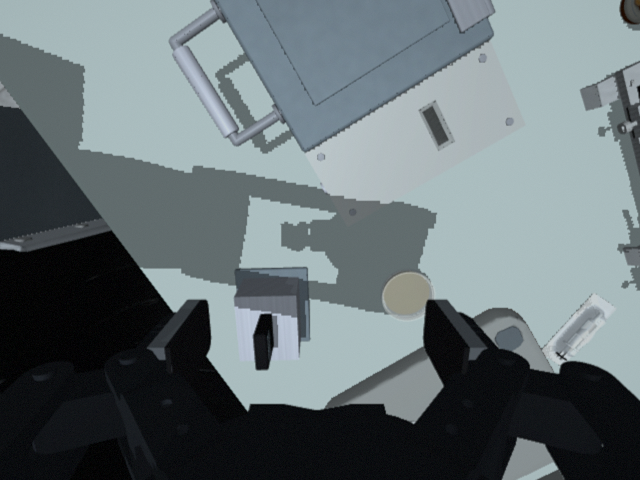

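The wrist view shows everything needed: the reader slot at about (436,124), the blade grip at about (263,340) on its stand, the handle at about (205,90) and the petri dish at (408,295). Next I'll measure these.

```bash
cat >> h.py <<'E'
def ray(C,u,v,z):
    c,f,R,t=C; o=-R.T@t; d=R.T@np.array([(u-c['cx'])/f,(v-c['cy'])/f,1.0]); return o+d*(z-o[2])/d[2]
def rectpix(C,mask,z,name):
    n,l,s,cen=cv2.connectedComponentsWithStats(mask.astype(np.uint8))
    out=[]
    for i in range(1,n):
        if s[i,4]<20: continue
        k=(l==i); cs,_=cv2.findContours(k.astype(np.uint8),cv2.RETR_EXTERNAL,cv2.CHAIN_APPROX_NONE)
        pts=np.array([ray(C,p[0],p[1],z)[:2] for p in cs[0][:,0]],np.float32)
        r=cv2.minAreaRect(pts); out.append((s[i,4],cen[i],r))
    for a,c,r in sorted(out,key=lambda o:-o[0])[:6]: print(name,a,c.round(1),np.round(r[0],1),np.round(r[1],1),round(r[2],2))
    return out
E
python3 - <<'E'
from h import *
import pickle
for n in ['wrist','top']:
    C=pickle.load(open(n+'0.pkl','rb')); P=world(*C); c=C[0]['color'].astype(int); s=c.sum(2)
    z=P[...,2]
    # planes
    if n=='wrist':
        m=np.zeros_like(s,bool); m[95:160,405:470]=1
        print('deck z',np.median(z[60:180,440:470]), 'bench', np.median(z[200:300,380:400]))
        rectpix(C,m&(s<250),78,'slot')
        m[:]=0;m[300:380,240:290]=1
        print('grip z',[(v,z[v,263].round(1)) for v in range(305,372,5)])
        print('stand z',[(v,z[v,245].round(1)) for v in range(265,362,6)])
        rectpix(C,m&(s<150)&(z>90),98,'grip')
        hi=(z>45)&(z<68)&(np.mgrid[0:480,0:640][0]>270)&(np.mgrid[0:480,0:640][1]<320)&(np.mgrid[0:480,0:640][1]>220)
        rectpix(C,hi,56,'standtop')
        hi=(z>60)&(z<120)&(P[...,1]>0)
        k=hi&(np.mgrid[0:480,0:640][0]<240)
        q=P[k]; print('reader',cv2.minAreaRect(q[:,:2].astype(np.float32)))
        k=(z>70)&(z<100)&(np.mgrid[0:480,0:640][0]<150)&(np.mgrid[0:480,0:640][1]<245)&(np.mgrid[0:480,0:640][1]>165)
        print('handle z',np.percentile(z[k],[5,50,95]))
    else:
        m=np.zeros_like(s,bool); m[195:220,330:360]=1
        rectpix(C,m&(s<250),78,'slot')
        m[:]=0;m[270:290,435:456]=1
        rectpix(C,m&(s<150),98,'grip')
E
python3 - <<'E'
import cv2
a=cv2.imread('pics/wrist0.png'); cv2.imwrite('pics/w0a.png',cv2.resize(a[0:200,150:450],None,fx=2.6,fy=2.6,interpolation=2))
cv2.imwrite('pics/w0b.png',cv2.resize(a[250:400,200:350],None,fx=4,fy=4,interpolation=2))
E
```

```text
deck z 78.28636234153831 bench 0.7715097405635167
slot 390 [435.1 125.2] [642.7  82.2] [ 8.  28.5] 31.37
grip z [(305, np.float64(56.7)), (310, np.float64(56.5)), (315, np.float64(61.5)), (320, np.float64(70.4)), (325, np.float64(80.2)), (330, np.float64(90.9)), (335, np.float64(97.9)), (340, np.float64(98.4)), (345, np.float64(98.8)), (350, np.float64(98.2)), (355, np.float64(97.9)), (360, np.float64(98.8)), (365, np.float64(98.0)), (370, np.float64(95.8))]
stand z [(265, np.float64(-0.8)), (271, np.float64(7.1)), (277, np.float64(6.9)), (283, np.float64(19.7)), (289, np.float64(37.1)), (295, np.float64(51.9)), (301, np.float64(56.0)), (307, np.float64(56.9)), (313, np.float64(56.5)), (319, np.float64(56.7)), (325, np.float64(56.2)), (331, np.float64(56.7)), (337, np.float64(56.4)), (343, np.float64(56.0)), (349, np.float64(56.4)), (355, np.float64(55.8)), (361, np.float64(1.4))]
grip 514 [261.3 349.1] [ 502.  -103.7] [12.3 37.5] 1.33
standtop 3504 [267.7 322.7] [ 500.9 -105. ] [60.9 75.1] 1.54
reader ((578.8439331054688, 113.8267822265625), (215.98194885253906, 191.2163848876953), 30.7333927154541)
handle z [85.01541325 88.58060796 91.07680046]
slot 62 [344.2 205.7] [642.   82.4] [ 8.8 28.9] 31.41
grip 135 [444.8 278.9] [ 498.8 -102.3] [37.6 11.1] 89.91
```

View pics/w0b.png

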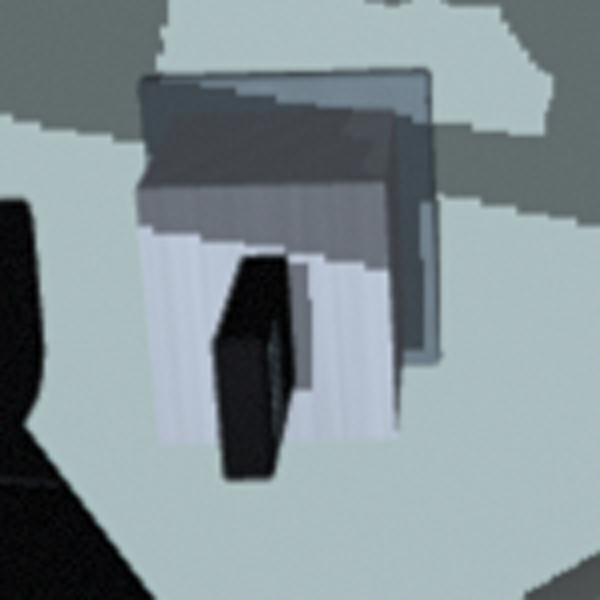

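Measured so far: the grip is at about (501.5, -103.5) with its top at z 98, and the slot is at (642.3, 82.3) with the reader yawed about 31°. Both agree across the two cameras and with the given sizes. I'll move over the blade and look again.

>>> {"op": "step_arm", "data": {
  "moves": [
    {"dx":-0.4,"dy":-0.2,"dz":0,"fingers":-1},
    {"dx":-0.8,"dy":-0.4,"dz":0.2,"fingers":-1},
    {"dx":-1,"dy":-0.48,"dz":0.6,"fingers":-1},
    {"dx":-1,"dy":-0.48,"dz":0.8,"fingers":-1},
    {"dx":-1,"dy":-0.48,"dz":0.8,"fingers":-1},
    {"dx":-1,"dy":-0.48,"dz":0.8,"fingers":-1}
  ],
  "newtons": 40
}}

```text
schema error: expected keys rx, ry, rz, dx, dy, dz, fingers
```

Run:
```python
from h import *
C=cap('wrist'); save(C[0],'w1.png'); P=world(*C); s=C[0]['color'].astype(int).sum(2); z=P[...,2]
o=bot.observe(); print(o['t'],o['eef_pos'],o['tcp_rot'].round(4))
m=(s<150)&(z>92)&(z<104)&(abs(P[...,0]-501)<22)&(abs(P[...,1]+104)<40)
rectpix(C,m,98,'grip')
```

```text
0.2 [5.49785466e+02 7.72755321e-02 3.03392252e+02] [[ 0.0e+00  1.0e+00 -1.1e-03]
 [ 1.0e+00 -0.0e+00  2.0e-04]
 [ 2.0e-04 -1.1e-03 -1.0e+00]]
grip 484 [261.  349.6] [ 501.6 -104.3] [11.7 36.5] 0.73
```

View pics/w1.png

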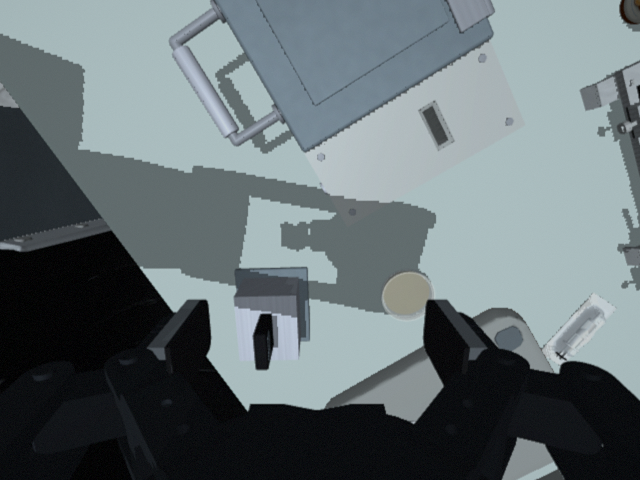

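The call was refused because every key has to be present. Nothing moved.

>>> {"op": "step_arm", "data": {
  "moves": [
    {"rx":0,"ry":0,"rz":0,"dx":-0.4,"dy":-0.2,"dz":0,"fingers":-1},
    {"rx":0,"ry":0,"rz":0,"dx":-0.8,"dy":-0.4,"dz":0.2,"fingers":-1},
    {"rx":0,"ry":0,"rz":0,"dx":-1,"dy":-0.48,"dz":0.6,"fingers":-1},
    {"rx":0,"ry":0,"rz":0,"dx":-1,"dy":-0.48,"dz":0.8,"fingers":-1},
    {"rx":0,"ry":0,"rz":0,"dx":-1,"dy":-0.48,"dz":0.8,"fingers":-1},
    {"rx":0,"ry":0,"rz":0,"dx":-1,"dy":-0.48,"dz":0.8,"fingers":-1}
  ],
  "newtons": 40
}}

```text
t: 0.95
eef_pos: [502.6, -100.0, 224.7]
tcp_rot: [[-0.0, 1.0, 0.001], [1.0, 0.0, -0.0], [-0.0, 0.001, -1.0]]
force: [0.1, 0.1, 0.1]
width: 85.2
```

Run:
```python
from h import *
C=cap('wrist'); save(C[0],'w2.png'); P=world(*C); s=C[0]['color'].astype(int).sum(2); z=P[...,2]
o=bot.observe(); print(o['t'],o['eef_pos'],o['tcp_rot'].round(4))
m=(s<150)&(z>92)&(z<104)&(abs(P[...,0]-501)<22)&(abs(P[...,1]+104)<40)
rectpix(C,m,98,'grip')
```

```text
1.0 [502.78540751 -99.95552091 225.04650627] [[-6.0e-04  1.0e+00  1.9e-03]
 [ 1.0e+00  6.0e-04 -8.0e-04]
 [-8.0e-04  1.9e-03 -1.0e+00]]
grip 1113 [312.3 274.2] [ 500.7 -105.5] [11.4 36.3] 1.57
```

View pics/w2.png

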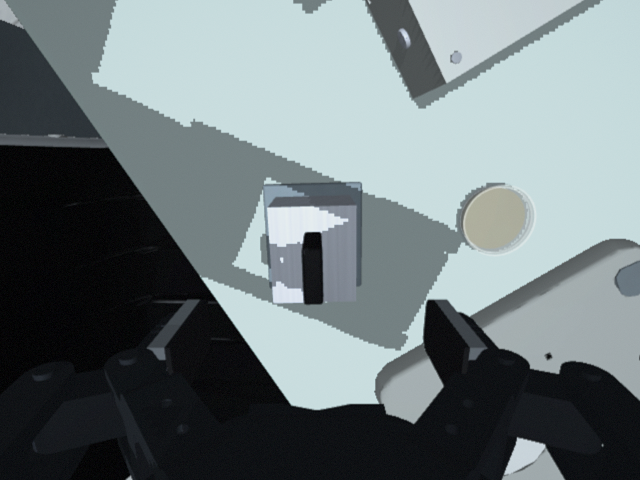

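The picture shows the grip at (312,274), midway between the open fingers, and the petri dish is clear. Ray casting puts it at (501, -105). Descending and gripping.

>>> {"op": "step_arm", "data": {
  "moves": [
    {"rx":0,"ry":0,"rz":-0.004,"dx":-0.05,"dy":-0.018,"dz":0.3,"fingers":-1},
    {"rx":0,"ry":0,"rz":-0.004,"dx":-0.05,"dy":-0.018,"dz":0.6,"fingers":-1},
    {"rx":0,"ry":0,"rz":-0.004,"dx":-0.05,"dy":-0.018,"dz":0.91,"fingers":-1},
    {"rx":0,"ry":0,"rz":-0.004,"dx":-0.05,"dy":-0.018,"dz":0.91,"fingers":-1},
    {"rx":0,"ry":0,"rz":-0.004,"dx":-0.05,"dy":-0.018,"dz":0.91,"fingers":1},
    {"rx":0,"ry":0,"rz":-0.004,"dx":-0.05,"dy":-0.018,"dz":0.91,"fingers":1},
    {"rx":0,"ry":0,"rz":-0.004,"dx":-0.05,"dy":-0.018,"dz":0.91,"fingers":1},
    {"rx":0,"ry":0,"rz":-0.004,"dx":-0.05,"dy":-0.018,"dz":0.91,"fingers":1},
    {"rx":0,"ry":0,"rz":-0.004,"dx":-0.05,"dy":-0.018,"dz":0.91,"fingers":1},
    {"rx":0,"ry":0,"rz":-0.004,"dx":-0.05,"dy":-0.018,"dz":0.91,"fingers":1},
    {"rx":0,"ry":0,"rz":-0.004,"dx":-0.05,"dy":-0.018,"dz":0.91,"fingers":1},
    {"rx":0,"ry":0,"rz":-0.004,"dx":-0.05,"dy":-0.018,"dz":0.91,"fingers":1}
  ],
  "newtons": 40
}}

```text
t: 2.5
eef_pos: [500.5, -105.1, 133.5]
tcp_rot: [[-0.025, 1.0, 0.001], [1.0, 0.025, -0.0], [-0.0, 0.001, -1.0]]
force: [-0.6, 0.4, 6.1]
width: 11.4
```

Run:
```python
from h import *
C=cap('wrist'); save(C[0],'w3.png')
o=bot.observe(); print(o['t'],o['eef_pos'],o['tcp_rot'].round(4),o['force'],o['width'])
```

```text
2.55 [ 500.46345055 -105.08152994  133.53991312] [[-2.510e-02  9.997e-01  8.000e-04]
 [ 9.997e-01  2.510e-02 -4.000e-04]
 [-4.000e-04  8.000e-04 -1.000e+00]] [-1.05230364  0.98421385  5.98442418] 11.494769073884664
```

View pics/w3.png

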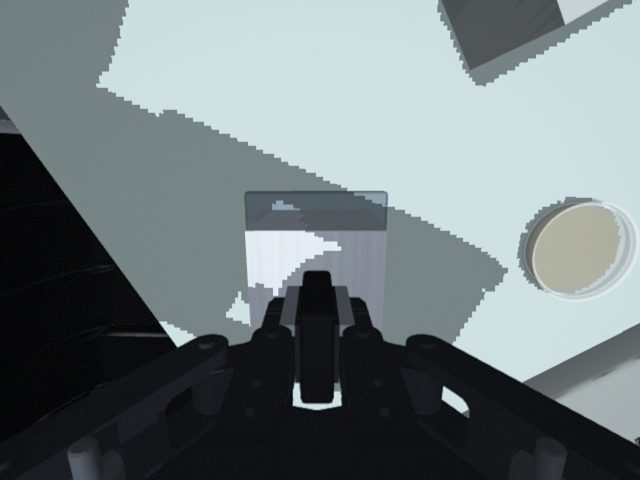

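The width reads 11.4 mm and the grip is between the pads, so the blade is held. I'll lift it, travel toward the slot and turn by about 30°.

>>> {"op": "step_arm", "data": {
  "moves": [
    {"rx":0,"ry":0,"rz":0,"dx":0,"dy":0,"dz":-0.15,"fingers":1},
    {"rx":0,"ry":0,"rz":0,"dx":0,"dy":0,"dz":-0.4,"fingers":1},
    {"rx":0,"ry":0,"rz":0,"dx":0,"dy":0,"dz":-0.7,"fingers":1},
    {"rx":0,"ry":0,"rz":0,"dx":0,"dy":0,"dz":-1,"fingers":1},
    {"rx":0,"ry":0,"rz":-0.02,"dx":0.2,"dy":0.15,"dz":-1,"fingers":1},
    {"rx":0,"ry":0,"rz":-0.04,"dx":0.45,"dy":0.35,"dz":-1,"fingers":1},
    {"rx":0,"ry":0,"rz":-0.06,"dx":0.7,"dy":0.55,"dz":-1,"fingers":1},
    {"rx":0,"ry":0,"rz":-0.083,"dx":0.9,"dy":0.7,"dz":-1,"fingers":1},
    {"rx":0,"ry":0,"rz":-0.083,"dx":0.9,"dy":0.7,"dz":-1,"fingers":1},
    {"rx":0,"ry":0,"rz":-0.083,"dx":0.9,"dy":0.7,"dz":-1,"fingers":1},
    {"rx":0,"ry":0,"rz":-0.083,"dx":0.9,"dy":0.7,"dz":-1,"fingers":1}
  ]
}}

```text
t: 3.92
eef_pos: [567.5, -14.0, 233.1]
tcp_rot: [[-0.518, 0.855, -0.0], [0.855, 0.518, -0.0], [-0.0, -0.0, -1.0]]
force: [0.3, 0.3, -0.8]
width: 11.2
```

Run:
```python
from h import *
import pickle
C=cap('wrist'); save(C[0],'w4.png'); pickle.dump(C,open('w4.pkl','wb')); C2=cap('side'); save(C2[0],'s4.png')
o=bot.observe(); print(o['t'],o['eef_pos'],o['tcp_rot'].round(4),o['force'],o['width'])
P=world(*C); s=C[0]['color'].astype(int).sum(2)
m=(s<280)&(abs(P[...,2]-78)<25)&(np.hypot(P[...,0]-642,P[...,1]-82)<30)
rectpix(C,m,78,'slot')
```

```text
4.025 [567.57292609 -13.94784167 233.0442985 ] [[-5.184e-01  8.551e-01 -1.000e-04]
 [ 8.551e-01  5.184e-01 -1.000e-04]
 [-0.000e+00 -2.000e-04 -1.000e+00]] [ 0.2102035  -0.05306699 -0.58882335] 11.677156292379712
slot 600 [497.5 184.4] [642.2  81.8] [ 8.2 27.9] 31.0
```

View pics/w4.png

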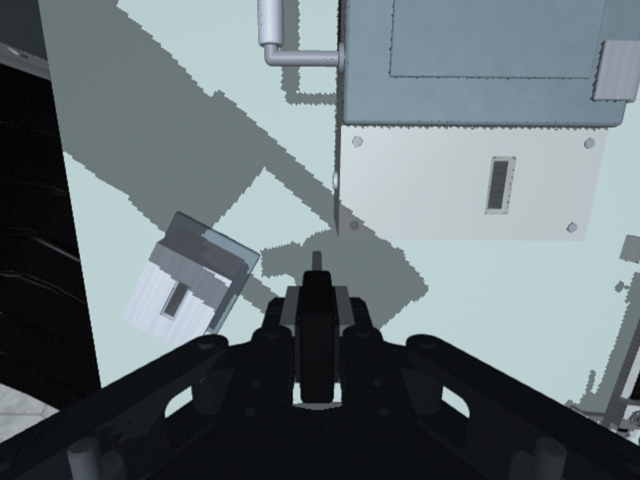

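View pics/s4.png

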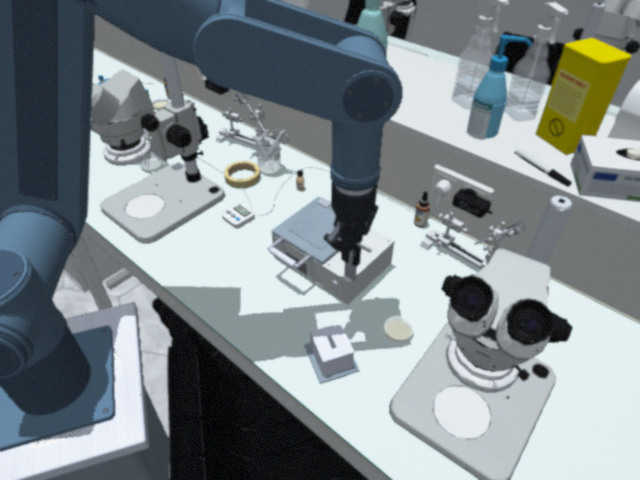

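The slot at (497,184) ray-casts to (642.2, 81.8) with yaw 31.0°, which agrees with the earlier measurement. Next I'll find where the blade sits in the hand.

Run:
```python
from h import *
import pickle
C=pickle.load(open('w4.pkl','rb')); c=C[0]['color']
a=c[235:415,270:370,::-1].astype(float); a=np.clip((a/255)**0.45*255,0,255).astype(np.uint8)
cv2.imwrite('pics/w4c.png',cv2.resize(a,None,fx=3.3,fy=3.3,interpolation=2))
T=np.array([567.5,-14.0,233.05]);R=np.array([[-.5184,.8551,0],[.8551,.5184,0],[0,0,-1.]])
P=(world(*C)-T)@R
for v in range(246,412,6): print(v,P[v,317].round(1))
for v in (256,290,300,350): print(v,[(u,P[v,u,1:].round(1).tolist()) for u in range(300,340,4)])
```

```text
246 [-18.9   1.  233.2]
252 [ 10.5   0.9 119. ]
258 [ 10.8   0.9 107.4]
264 [10.8  0.9 97.5]
270 [10.7  0.8 89.2]
276 [15.2  0.8 69.4]
282 [15.7  0.8 61.5]
288 [16.   0.8 54.8]
294 [15.5  0.8 50.3]
300 [15.6  0.8 44.8]
306 [15.8  0.8 39.6]
312 [15.3  0.8 36.3]
318 [13.3  0.8 35.9]
324 [11.7  0.8 35. ]
330 [ 9.4  0.8 35.2]
336 [ 7.6  0.8 34.5]
342 [ 4.9  0.8 35.3]
348 [ 2.6  0.8 35.3]
354 [ 0.   0.8 35.8]
360 [-1.9  0.8 35.2]
366 [-4.6  0.8 35.8]
372 [-6.2  0.8 34.7]
378 [-8.6  0.8 34.8]
384 [-11.6   0.8  35.7]
390 [-13.2   0.8  34.6]
396 [-17.1   0.8  36.5]
402 [-18.6   0.8  35.2]
408 [-179.1    1.   221.8]
256 [(300, [-14.0, 232.9]), (304, [-10.5, 233.5]), (308, [-7.0, 234.1]), (312, [-1.8, 113.2]), (316, [0.3, 111.7]), (320, [2.5, 112.0]), (324, [7.2, 232.3]), (328, [10.8, 232.5]), (332, [14.3, 232.3]), (336, [17.9, 232.3])]
290 [(300, [-6.1, 64.9]), (304, [-4.1, 54.8]), (308, [-2.5, 53.2]), (312, [-1.1, 53.9]), (316, [0.4, 52.6]), (320, [1.9, 53.3]), (324, [3.4, 53.5]), (328, [4.9, 54.2]), (332, [6.9, 64.5]), (336, [8.5, 64.9])]
300 [(300, [-5.3, 48.5]), (304, [-3.7, 44.4]), (308, [-2.4, 45.1]), (312, [-0.9, 44.4]), (316, [0.4, 45.0]), (320, [1.8, 45.9]), (324, [3.2, 45.5]), (328, [4.6, 44.6]), (332, [6.1, 46.8]), (336, [8.0, 54.3])]
350 [(300, [-4.9, 36.2]), (304, [-3.6, 35.2]), (308, [-2.2, 35.3]), (312, [-0.9, 35.9]), (316, [0.4, 34.5]), (320, [1.8, 35.8]), (324, [3.1, 35.5]), (328, [4.4, 34.9]), (332, [5.9, 36.8]), (336, [7.1, 35.4])]
```

View pics/w4c.png

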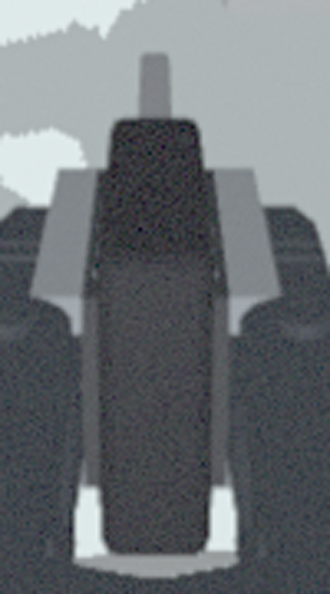

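In the tool frame the blade centre is at about (-2.2, +0.8) and its tip is 122.5 mm ahead of the TCP. Moving to just short of the slot.

>>> {"op": "step_arm", "data": {
  "moves": [
    {"rx":0,"ry":0,"rz":0,"dx":0.1,"dy":0.2,"dz":0,"fingers":1},
    {"rx":0,"ry":0,"rz":0,"dx":0.25,"dy":0.5,"dz":0,"fingers":1},
    {"rx":0,"ry":0,"rz":0,"dx":0.4,"dy":0.8,"dz":0.1,"fingers":1},
    {"rx":0,"ry":0,"rz":0,"dx":0.455,"dy":0.95,"dz":0.15,"fingers":1},
    {"rx":0,"ry":0,"rz":0,"dx":0.455,"dy":0.95,"dz":0.15,"fingers":1},
    {"rx":0,"ry":0,"rz":0,"dx":0.455,"dy":0.95,"dz":0.15,"fingers":1},
    {"rx":0,"ry":0,"rz":0,"dx":0.455,"dy":0.95,"dz":0.15,"fingers":1}
  ]
}}

```text
t: 4.9
eef_pos: [625.2, 74.1, 218.4]
tcp_rot: [[-0.519, 0.855, 0.0], [0.855, 0.519, -0.0], [-0.0, 0.0, -1.0]]
force: [0.8, -0.2, -0.3]
width: 11.8
```

Run:
```python
from h import *
import pickle
C=cap('wrist'); save(C[0],'w5.png'); pickle.dump(C,open('w5.pkl','wb'))
o=bot.observe(); print(o['t'],o['eef_pos'],o['tcp_rot'].round(4),o['force'],o['width'])
P=world(*C); s=C[0]['color'].astype(int).sum(2)
m=(s<280)&(abs(P[...,2]-70)<16)&(np.hypot(P[...,0]-642,P[...,1]-82)<22)
rectpix(C,m,78,'slot')
Q=(P-o['eef_pos'])@o['tcp_rot']
for v in range(240,312,6): print(v,Q[v,317].round(1))
a=C[0]['color'][180:330,230:430,::-1]; cv2.imwrite('pics/w5c.png',cv2.resize(a,None,fx=4,fy=4,interpolation=2))
```

```text
4.95 [625.25218252  74.1137678  218.3604296 ] [[-5.188e-01  8.549e-01  4.000e-04]
 [ 8.549e-01  5.188e-01 -2.000e-04]
 [-4.000e-04  2.000e-04 -1.000e+00]] [-0.38651571  0.37145913 -0.71884911] 11.831219105841145
slot 273 [349.2 267.2] [643.1  82.7] [ 8.5 29.5] 29.68
240 [ 11.9   0.9 138.9]
246 [  7.6   0.9 140.7]
252 [ 10.2   0.9 119.7]
258 [ 10.5   0.9 108. ]
264 [10.3  0.8 99.1]
270 [10.1  0.8 90.8]
276 [15.3  0.8 68.9]
282 [16.   0.8 60.7]
288 [15.6  0.8 55.5]
294 [15.5  0.8 50.3]
300 [15.5  0.8 45.1]
306 [15.1  0.8 41.1]
```

View pics/w5c.png

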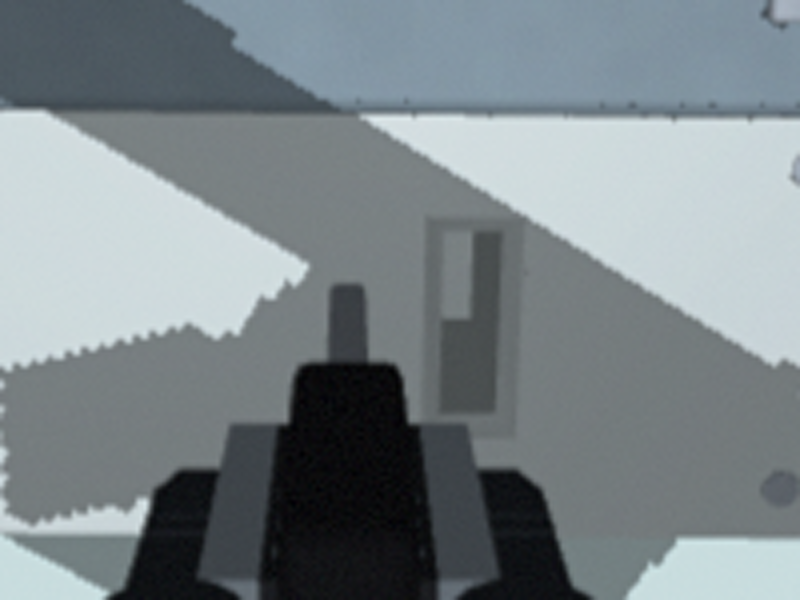

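Run:
```python
from h import *
import pickle
C=pickle.load(open('w5.pkl','rb'));T=np.array([625.25,74.11,218.36]);R=np.array([[-.5188,.8549,0],[.8549,.5188,0],[0,0,-1.]])
def tl(L,z):
    q=np.array([(ray(C,230+x/4-.4,180+y/4-.4,z)-T)@R for x,y in L]); print(q.round(1).tolist(),q.mean(0).round(2), (R@q.mean(0)+T).round(2))
tl([(426,217),(524,218),(516,437),(420,437)],78)
tl([(441,230),(503,231),(496,413),(438,413)],75)
tl([(330,284),(365,284)],218.4-122.5) # tip edge of blade
tl([(302,365),(399,365)],218.4-77.5) # shoulder edge of grip
```

```text
[[15.3, 12.5, 140.4], [15.2, 27.4, 140.4], [-20.5, 27.3, 140.4], [-20.5, 12.1, 140.4]] [ -2.63  19.81 140.36] [643.55  82.14  78.  ]
[[12.5, 15.0, 143.4], [12.4, 24.6, 143.4], [-17.7, 24.3, 143.4], [-17.7, 15.1, 143.4]] [ -2.61  19.75 143.36] [643.49  82.12  75.  ]
[[10.1, -1.8, 122.5], [10.1, 3.1, 122.5]] [ 10.14   0.62 122.46] [620.52  83.11  95.9 ]
[[14.5, -4.4, 77.5], [14.5, 6.2, 77.5]] [14.48  0.93 77.46] [618.53  86.97 140.9 ]
```

The slot's chamfer measures 15 × 36 mm, exactly as it should. It lies 19.2 mm along tool y from the blade tip. I'll align and begin inserting.

>>> {"op": "step_arm", "data": {
  "moves": [
    {"rx":0,"ry":0,"rz":0,"dx":0.0,"dy":0.1,"dz":0,"fingers":1},
    {"rx":0,"ry":0,"rz":0,"dx":0.0,"dy":0.192,"dz":0,"fingers":1},
    {"rx":0,"ry":0,"rz":0,"dx":0.0,"dy":0.192,"dz":0,"fingers":1},
    {"rx":0,"ry":0,"rz":0,"dx":0.0,"dy":0.192,"dz":0.08,"fingers":1},
    {"rx":0,"ry":0,"rz":0,"dx":0.0,"dy":0.192,"dz":0.16,"fingers":1},
    {"rx":0,"ry":0,"rz":0,"dx":0.0,"dy":0.192,"dz":0.22,"fingers":1},
    {"rx":0,"ry":0,"rz":0,"dx":0.0,"dy":0.192,"dz":0.28,"fingers":1},
    {"rx":0,"ry":0,"rz":0,"dx":0.0,"dy":0.192,"dz":0.28,"fingers":1}
  ]
}}

```text
t: 5.95
eef_pos: [641.5, 84.9, 189.2]
tcp_rot: [[-0.52, 0.854, -0.001], [0.854, 0.52, 0.0], [0.001, -0.001, -1.0]]
force: [-0.5, -0.2, 0.1]
width: 11.5
```

Run:
```python
from h import *
C=cap('wrist'); save(C[0],'w6.png')
o=bot.observe(); print(o['t'],o['eef_pos'],o['force'],o['wrist_torque'],o['width'])
a=C[0]['color'][180:330,230:430,::-1]; cv2.imwrite('pics/w6c.png',cv2.resize(a,None,fx=4,fy=4,interpolation=2))
```

```text
6.0 [641.72175341  84.95350503 189.65895214] [-0.37060622 -0.09640287 -0.96190016] [0.0070509  0.0377791  0.00057189] 11.277282395374362
```

View pics/w6c.png

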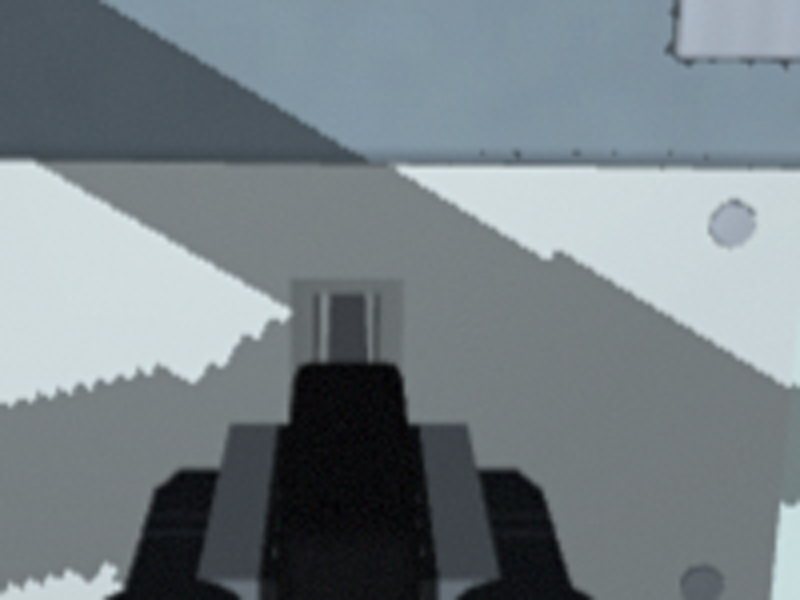

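The blade is in the slot, centred, with no force. Pushing it the remaining ~34 mm.

>>> {"op": "step_arm", "data": {
  "moves": [
    {"rx":0,"ry":0,"rz":0,"dx":0,"dy":0,"dz":0.1,"fingers":1},
    {"rx":0,"ry":0,"rz":0,"dx":0,"dy":0,"dz":0.18,"fingers":1},
    {"rx":0,"ry":0,"rz":0,"dx":0,"dy":0,"dz":0.26,"fingers":1},
    {"rx":0,"ry":0,"rz":0,"dx":0,"dy":0,"dz":0.31,"fingers":1},
    {"rx":0,"ry":0,"rz":0,"dx":0,"dy":0,"dz":0.33,"fingers":1},
    {"rx":0,"ry":0,"rz":0,"dx":0,"dy":0,"dz":0.34,"fingers":1},
    {"rx":0,"ry":0,"rz":0,"dx":0,"dy":0,"dz":0.345,"fingers":1},
    {"rx":0,"ry":0,"rz":0,"dx":0,"dy":0,"dz":0.345,"fingers":1}
  ]
}}

```text
t: 7.0
eef_pos: [641.9, 85.0, 155.6]
tcp_rot: [[-0.52, 0.854, 0.0], [0.854, 0.52, -0.0], [-0.0, 0.0, -1.0]]
force: [-0.2, 0.6, -0.7]
width: 11.7
```

Run:
```python
from h import *
C=cap('wrist'); save(C[0],'w7.png')
o=bot.observe(); print(o['t'],o['eef_pos'],o['force'],o['wrist_torque'],o['width'])
```

```text
7.05 [641.91316674  84.99996377 155.62970106] [ 0.3466519  -0.10758911 -1.63191614] [0.00550955 0.04786284 0.07099696] 11.468167330476026
```

View pics/w7.png

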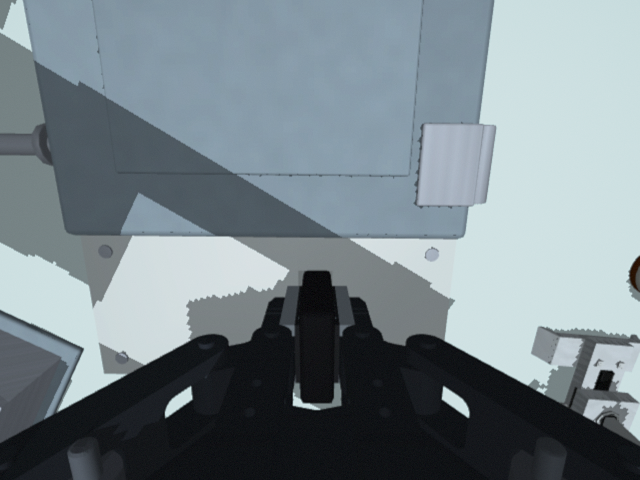

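No contact force yet. I'll press on in small steps until the shoulder touches.

>>> {"op": "step_arm", "data": {
  "moves": [
    {"rx":0,"ry":0,"rz":0,"dx":0,"dy":0,"dz":0.01,"fingers":1},
    {"rx":0,"ry":0,"rz":0,"dx":0,"dy":0,"dz":0.02,"fingers":1},
    {"rx":0,"ry":0,"rz":0,"dx":0,"dy":0,"dz":0.02,"fingers":1}
  ]
}}

```text
t: 7.42
eef_pos: [641.9, 85.0, 155.5]
tcp_rot: [[-0.52, 0.854, 0.001], [0.854, 0.52, -0.0], [-0.001, 0.001, -1.0]]
force: [-4.2, 1.0, 10.3]
width: 11.7
```

The force is now 10 N at TCP z 155.5, the predicted seating height, so the shoulder is on the deck. Releasing and retreating upward.

>>> {"op": "step_arm", "data": {
  "moves": [
    {"rx":0,"ry":0,"rz":0,"dx":0,"dy":0,"dz":0,"fingers":-0.2},
    {"rx":0,"ry":0,"rz":0,"dx":0,"dy":0,"dz":0,"fingers":-0.2},
    {"rx":0,"ry":0,"rz":0,"dx":0,"dy":0,"dz":0,"fingers":-0.2},
    {"rx":0,"ry":0,"rz":0,"dx":0,"dy":0,"dz":0,"fingers":-0.2},
    {"rx":0,"ry":0,"rz":0,"dx":0,"dy":0,"dz":-0.3,"fingers":-0.2},
    {"rx":0,"ry":0,"rz":0,"dx":0,"dy":0,"dz":-0.7,"fingers":-0.2},
    {"rx":0,"ry":0,"rz":0,"dx":0,"dy":0,"dz":-1,"fingers":-0.2},
    {"rx":0,"ry":0,"rz":0,"dx":0,"dy":0,"dz":-1,"fingers":-0.2},
    {"rx":0,"ry":0,"rz":0,"dx":0,"dy":0,"dz":-1,"fingers":-0.2}
  ]
}}

```text
t: 8.55
eef_pos: [641.3, 85.0, 252.3]
tcp_rot: [[-0.52, 0.854, -0.002], [0.854, 0.52, 0.0], [0.001, -0.001, -1.0]]
force: [0.5, -0.6, -0.4]
width: 51.1
```

Run:
```python
from h import *
import pickle
C=cap('wrist'); save(C[0],'w8.png'); pickle.dump(C,open('w8.pkl','wb'))
o=bot.observe(); print(o['t'],o['eef_pos'],o['tcp_rot'].round(3),o['force'],o['width'])
P=world(*C); s=C[0]['color'].astype(int).sum(2)
m=(s<150)&(abs(P[...,2]-120)<6)&(np.hypot(P[...,0]-643,P[...,1]-82)<28)
print('grip top z',np.median(P[...,2][m])); rectpix(C,m,120,'grip')
```

```text
8.6 [641.09485897  84.9912969  251.71114633] [[-0.52   0.854 -0.003]
 [ 0.854  0.52   0.   ]
 [ 0.002 -0.002 -1.   ]] [-1.05627227 -1.09996088  0.4530576 ] 51.26979631590227
grip top z 120.20165716898522
grip 1087 [318.1 263.8] [643.3  84.9] [11.2 35.9] 31.0
```

View pics/w8.png

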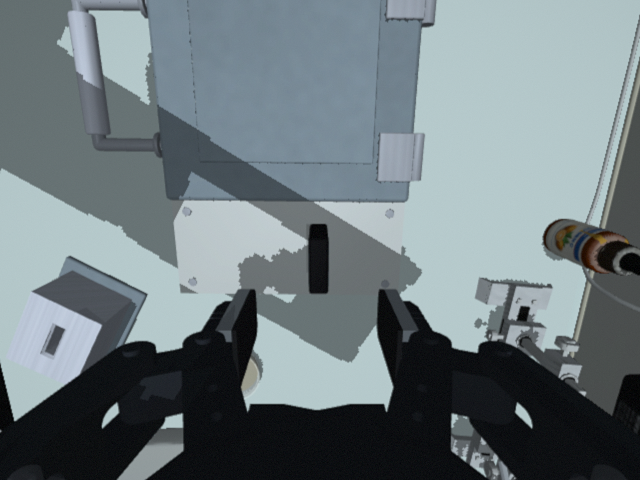

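The blade is home: the grip top is at z 120.2 (expected 120), it's centred, and the lid is shut. Now the handle, visible at (88,72). I'll go up and over, then measure it.

>>> {"op": "step_arm", "data": {
  "moves": [
    {"rx":0,"ry":0,"rz":0,"dx":0.2,"dy":-0.2,"dz":0,"fingers":-0.2},
    {"rx":0,"ry":0,"rz":0,"dx":0.45,"dy":-0.5,"dz":0,"fingers":-0.2},
    {"rx":0,"ry":0,"rz":0,"dx":0.7,"dy":-0.8,"dz":0,"fingers":0.2},
    {"rx":0,"ry":0,"rz":0,"dx":0.9,"dy":-1,"dz":0,"fingers":0.2},
    {"rx":0,"ry":0,"rz":0,"dx":0.9,"dy":-1,"dz":0,"fingers":0.2},
    {"rx":0,"ry":0,"rz":0,"dx":0.9,"dy":-1,"dz":0,"fingers":0.2},
    {"rx":0,"ry":0,"rz":0,"dx":0.9,"dy":-1,"dz":0,"fingers":0.2}
  ]
}}

```text
t: 9.48
eef_pos: [510.6, 109.6, 253.0]
tcp_rot: [[-0.519, 0.855, -0.0], [0.855, 0.519, -0.0], [0.0, -0.0, -1.0]]
force: [-0.1, 0.3, -1.1]
width: 34.2
```

Run:
```python
from h import *
import pickle
C=cap('wrist'); save(C[0],'w9.png'); pickle.dump(C,open('w9.pkl','wb'))
o=bot.observe(); print(o['t'],o['eef_pos'],o['tcp_rot'].round(3),o['force'],o['width'])
P=world(*C); Q=(P-o['eef_pos'])@o['tcp_rot']
m=(abs(P[...,2]-85)<10)&(Q[...,1]<-18)&(abs(Q[...,0]-17)<60)
n,l,st,ce=cv2.connectedComponentsWithStats(m.astype(np.uint8)); i=1+np.argmax(st[1:,4]); k=l==i
q=Q[k]; print(st[i],q.min(0).round(1),q.max(0).round(1))
for a in range(-30,70,10):
    w=q[abs(q[:,0]-a)<3]
    if len(w): print(a,np.percentile(w[:,1],[3,50,97]).round(1),np.percentile(w[:,2],[3]).round(1))
```

```text
9.525 [510.46336471 109.60198565 253.04554214] [[-0.519  0.854 -0.   ]
 [ 0.854  0.519 -0.   ]
 [ 0.    -0.    -1.   ]] [ 0.90508076  0.43698041 -0.12302667] 34.3717687686909
[ 245  153   46  128 2965] [-25.4 -46.8 160.3] [ 62.2 -18.  171.2]
-20 [-42.3 -30.2 -19.1] [164.5]
-10 [-45.9 -38.6 -33.1] [161.8]
0 [-45.5 -38.3 -32.9] [161.6]
10 [-45.6 -38.5 -33. ] [161.7]
20 [-45.2 -38.6 -32.8] [161.7]
30 [-45.2 -38.2 -32.6] [161.7]
40 [-45.4 -38.5 -32.7] [161.4]
50 [-44.9 -38.  -32.5] [161.9]
60 [-41.3 -29.8 -18.8] [164.1]
```

View pics/w9.png

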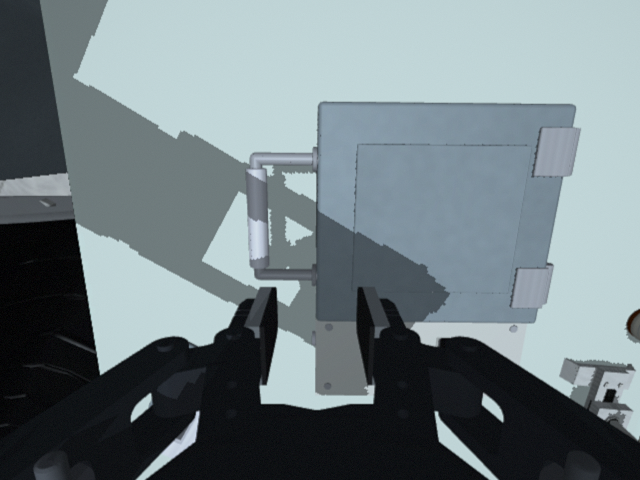

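The handle sits at tool (18.5, -39), axis z about 84, matching the description. Aligning, then descending.

>>> {"op": "step_arm", "data": {
  "moves": [
    {"rx":0,"ry":0,"rz":0,"dx":0.1,"dy":-0.2,"dz":0,"fingers":0.2},
    {"rx":0,"ry":0,"rz":0,"dx":0.185,"dy":-0.4,"dz":0.2,"fingers":0.2},
    {"rx":0,"ry":0,"rz":0,"dx":0.185,"dy":-0.4,"dz":0.5,"fingers":0.2},
    {"rx":0,"ry":0,"rz":0,"dx":0.185,"dy":-0.4,"dz":0.75,"fingers":0.2},
    {"rx":0,"ry":0,"rz":0,"dx":0.185,"dy":-0.4,"dz":0.75,"fingers":0.2},
    {"rx":0,"ry":0,"rz":0,"dx":0.185,"dy":-0.4,"dz":0.75,"fingers":0.2}
  ]
}}

```text
t: 10.28
eef_pos: [466.7, 104.8, 179.1]
tcp_rot: [[-0.52, 0.854, 0.001], [0.854, 0.52, -0.0], [-0.0, 0.001, -1.0]]
force: [1.0, -0.1, 0.0]
width: 34.1
```

Run:
```python
from h import *
C=cap('wrist'); save(C[0],'w10.png')
o=bot.observe(); print(o['t'],o['eef_pos'],o['force'],o['width'])
P=world(*C); Q=(P-o['eef_pos'])@o['tcp_rot']
for a in range(0,60,10):
    m=(abs(Q[...,0]-a)<3)&(abs(P[...,2]-88)<6)&(abs(Q[...,1])<12)
    w=Q[m]
    if len(w): print(a,len(w),np.percentile(w[:,1],[3,50,97]).round(1),np.percentile(w[:,2],[3]).round(1))
```

```text
10.325 [466.85452486 104.818336   179.38628377] [-0.0300871  -0.04641671 -0.35375762] 34.25519537276556
0 320 [-6.7  0.2  6.5] [88.]
10 346 [-6.6  0.2  7. ] [88.2]
20 354 [-6.2  0.2  6.8] [88.]
30 381 [-6.2  0.7  6.8] [88.1]
40 436 [-3.   3.9 11.5] [90.6]
```

View pics/w10.png

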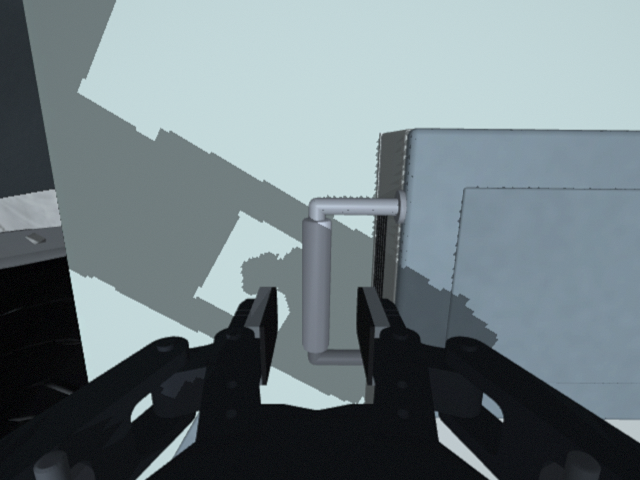

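The sleeve is centred between the pads, at (317,285). I'll narrow the opening so the inner finger clears the lid edge, then descend and grip.

>>> {"op": "step_arm", "data": {
  "moves": [
    {"rx":0,"ry":0,"rz":0,"dx":0,"dy":0,"dz":0,"fingers":0.4},
    {"rx":0,"ry":0,"rz":0,"dx":0,"dy":0,"dz":0.05,"fingers":0.4},
    {"rx":0,"ry":0,"rz":0,"dx":0,"dy":0,"dz":0.15,"fingers":0.4},
    {"rx":0,"ry":0,"rz":0,"dx":0,"dy":0,"dz":0.25,"fingers":0.4},
    {"rx":0,"ry":0,"rz":0,"dx":0,"dy":0,"dz":0.35,"fingers":0.4},
    {"rx":0,"ry":0,"rz":0,"dx":0,"dy":0,"dz":0.4,"fingers":0.4},
    {"rx":0,"ry":0,"rz":0,"dx":0,"dy":0,"dz":0.4,"fingers":0.4}
  ]
}}

```text
t: 11.2
eef_pos: [465.6, 104.9, 137.9]
tcp_rot: [[-0.52, 0.854, -0.001], [0.854, 0.52, -0.0], [0.001, -0.001, -1.0]]
force: [0.3, -0.0, 0.8]
width: 25.7
```

Run:
```python
from h import *
C=cap('wrist'); save(C[0],'w11.png')
o=bot.observe(); print(o['t'],o['eef_pos'],o['force'],o['width'])
```

```text
11.25 [465.82034518 104.88757219 138.24848008] [-0.60925891  0.86144233 -0.95717304] 25.51295713261436
```

View pics/w11.png

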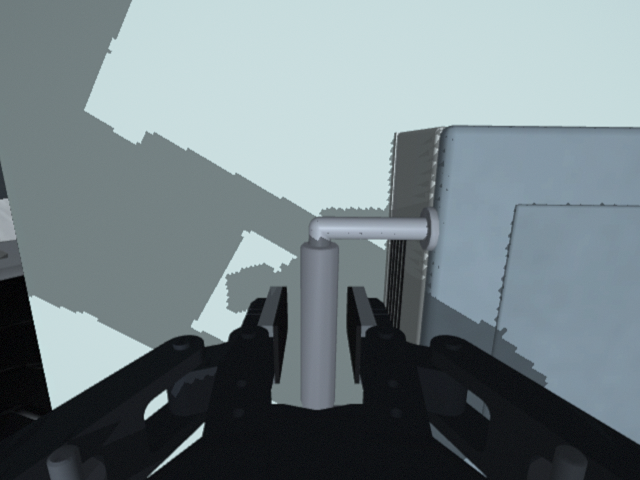

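>>> {"op": "step_arm", "data": {
  "moves": [
    {"rx":0,"ry":0,"rz":0,"dx":0,"dy":0,"dz":0,"fingers":1},
    {"rx":0,"ry":0,"rz":0,"dx":0,"dy":0,"dz":0,"fingers":1},
    {"rx":0,"ry":0,"rz":0,"dx":0,"dy":0,"dz":0,"fingers":1},
    {"rx":0,"ry":0,"rz":0,"dx":0,"dy":0,"dz":0,"fingers":1},
    {"rx":0,"ry":0,"rz":0,"dx":0,"dy":0,"dz":0,"fingers":1}
  ],
  "newtons": 50
}}

```text
t: 11.88
eef_pos: [466.2, 104.9, 138.6]
tcp_rot: [[-0.52, 0.854, 0.001], [0.854, 0.52, 0.0], [-0.0, 0.001, -1.0]]
force: [0.7, 1.8, 1.7]
width: 12.4
```

The handle is gripped. I'll raise the lid along its arc, first to 30°, keeping the tool upright so the sleeve turns freely on the bar.

>>> {"op": "step_arm", "data": {
  "moves": [
    {"rx":0,"ry":0,"rz":0,"dx":0,"dy":0.004,"dz":-0.09,"fingers":1},
    {"rx":0,"ry":0,"rz":0,"dx":0,"dy":0.008,"dz":-0.174,"fingers":1},
    {"rx":0,"ry":0,"rz":0,"dx":0,"dy":0.03,"dz":-0.347,"fingers":1},
    {"rx":0,"ry":0,"rz":0,"dx":0,"dy":0.068,"dz":-0.518,"fingers":1},
    {"rx":0,"ry":0,"rz":0,"dx":0,"dy":0.121,"dz":-0.684,"fingers":1},
    {"rx":0,"ry":0,"rz":0,"dx":0,"dy":0.187,"dz":-0.845,"fingers":1},
    {"rx":0,"ry":0,"rz":0,"dx":0,"dy":0.268,"dz":-1,"fingers":1},
    {"rx":0,"ry":0,"rz":0,"dx":0,"dy":0.268,"dz":-1,"fingers":1},
    {"rx":0,"ry":0,"rz":0,"dx":0,"dy":0.268,"dz":-1,"fingers":1}
  ]
}}

```text
t: 13.0
eef_pos: [488.5, 118.4, 237.9]
tcp_rot: [[-0.52, 0.854, -0.0], [0.854, 0.52, -0.001], [-0.001, -0.001, -1.0]]
force: [3.8, -2.1, -3.9]
width: 12.2
```

Run:
```python
from h import *
C=cap('wrist'); save(C[0],'w12.png'); C=cap('side'); save(C[0],'s12.png')
o=bot.observe(); print(o['t'],o['eef_pos'],o['force'],o['wrist_torque'],o['width'])
```

```text
13.1 [488.42246096 118.31384958 237.74940504] [ 3.45035913 -2.50059336 -3.93402565] [-0.43422563 -0.56486433 -0.11168397] 12.282779751433104
```

View pics/w12.png

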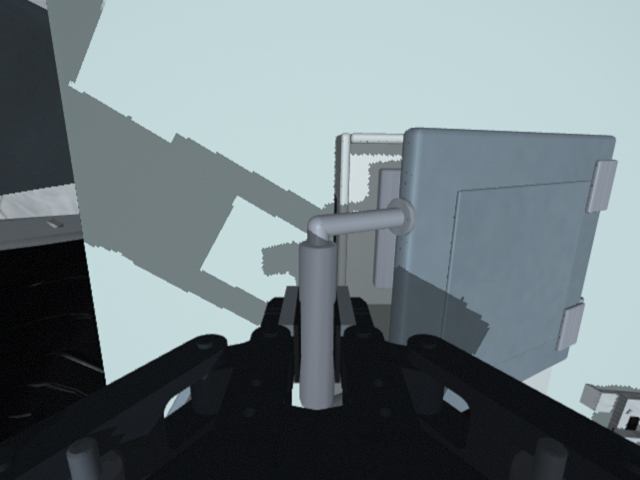

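View pics/s12.png

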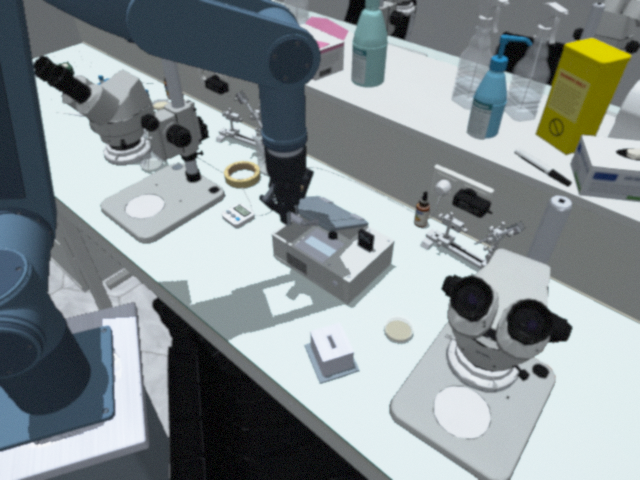

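The lid is about 30° up and the blade is undisturbed at side-view pixel (366,240). Continuing to 60°.

>>> {"op": "step_arm", "data": {
  "moves": [
    {"rx":0,"ry":0,"rz":0,"dx":0,"dy":0.045,"dz":-0.075,"fingers":1},
    {"rx":0,"ry":0,"rz":0,"dx":0,"dy":0.094,"dz":-0.147,"fingers":1},
    {"rx":0,"ry":0,"rz":0,"dx":0,"dy":0.2,"dz":-0.286,"fingers":1},
    {"rx":0,"ry":0,"rz":0,"dx":0,"dy":0.318,"dz":-0.414,"fingers":1},
    {"rx":0,"ry":0,"rz":0,"dx":0,"dy":0.446,"dz":-0.532,"fingers":1},
    {"rx":0,"ry":0,"rz":0,"dx":0,"dy":0.585,"dz":-0.638,"fingers":1},
    {"rx":0,"ry":0,"rz":0,"dx":0,"dy":0.66,"dz":-0.69,"fingers":1},
    {"rx":0,"ry":0,"rz":0,"dx":0,"dy":0.732,"dz":-0.732,"fingers":1},
    {"rx":0,"ry":0,"rz":0,"dx":0,"dy":0.732,"dz":-0.732,"fingers":1},
    {"rx":0,"ry":0,"rz":0,"dx":0,"dy":0.732,"dz":-0.732,"fingers":1},
    {"rx":0,"ry":0,"rz":0,"dx":0,"dy":0.732,"dz":-0.732,"fingers":1}
  ]
}}

```text
t: 14.48
eef_pos: [550.9, 155.6, 311.7]
tcp_rot: [[-0.519, 0.855, -0.001], [0.855, 0.519, -0.003], [-0.002, -0.003, -1.0]]
force: [0.8, -7.1, -1.2]
width: 12.2
```

Run:
```python
from h import *
import pickle
C=cap('wrist'); save(C[0],'w13.png'); D=cap('side'); save(D[0],'s13.png'); E=cap('top'); save(E[0],'t13.png'); pickle.dump((C,D,E),open('13.pkl','wb'))
o=bot.observe(); print(o['t'],o['eef_pos'],o['tcp_rot'].round(3),o['force'],o['wrist_torque'],o['width'],abs(o['joint_vel']).max())
# lid plane in reader frame from wrist depth
yaw=np.radians(31.2);S=np.array([643.4,82.2]);
Rr=np.array([[np.cos(yaw),-np.sin(yaw)],[np.sin(yaw),np.cos(yaw)]])
for n,X in (('wrist',C),('side',D),('top',E)):
    P=world(*X); q=(P[...,:2]-S)@Rr+[20,-75]; z=P[...,2]
    col=X[0]['color'].astype(int); 
    m=(q[...,1]>-20)&(q[...,1]<100)&(q[...,0]>-10)&(q[...,0]<75)&(z>100)&(z<230)&(col[...,2]-col[...,0]>10)
    m&=abs(np.arctan2(z-84,80-q[...,0])-1.05)<.25
    if m.sum()>100:
        A=np.c_[80-q[...,0][m],z[m]-84]; v=np.linalg.svd(A-A.mean(0),full_matrices=False)[2][0]; print(n,m.sum(),'lid deg',np.degrees(np.arctan(v[1]/v[0])))
    g=(col.sum(2)<150)&(np.hypot(P[...,0]-643,P[...,1]-82)<25)&(z>110)&(z<130)
    print('grip',g.sum(),np.percentile(z[g],90) if g.any() else None, P[g].mean(0) if g.any() else None)
    # TCP-based angle
T=o['eef_pos']; g=T+o['tcp_rot'][:,2]*54; r=(g[:2]-S)@Rr+[20,-75]; print('handle reader',r,g[2],np.degrees(np.arctan2(g[2]-84,80-r[0])),np.hypot(g[2]-84,80-r[0]))
```

```text
14.625 [550.89839266 155.62016338 311.65365184] [[-0.519  0.855 -0.001]
 [ 0.855  0.519 -0.003]
 [-0.002 -0.003 -1.   ]] [ 1.39375211 -6.23250282 -0.53459311] [-1.01172936 -0.19606195 -0.11256479] 12.296906128497042 0.0009035927829552531
wrist 13825 lid deg 57.62847129595284
grip 0 None None
side 837 lid deg 60.79297680928084
grip 82 120.34362166424485 [640.78998629  78.90071754 116.78096026]
top 244 lid deg 57.26419263391626
grip 0 None None
handle reader [-21.22588047  35.63714885] 257.6538879829041 59.76134499607584 201.00336238279812
```

View pics/s13.png

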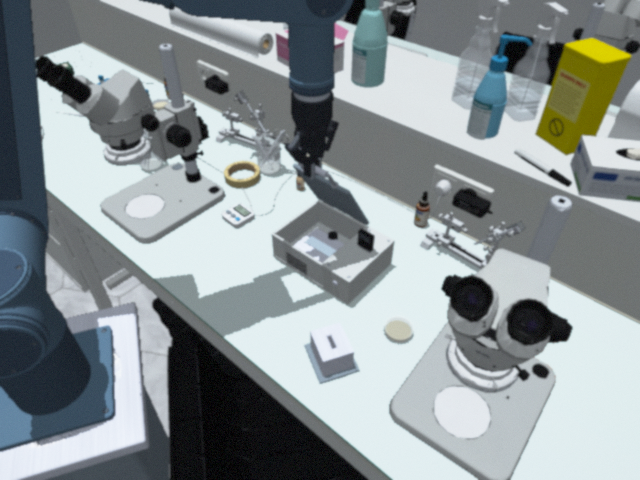

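View pics/w13.png

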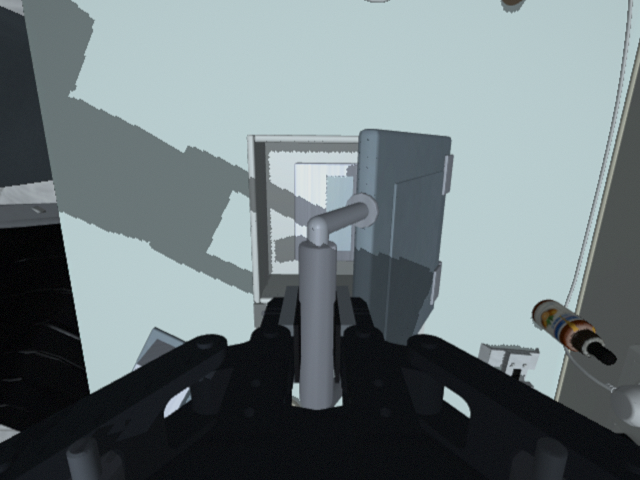

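Kinematics give 59.8°. The depth fits give 57.3°, 57.6° and 60.8°, all within 55–65°. I'll nudge by about 1° to centre it, let it settle and recheck.

>>> {"op": "step_arm", "data": {
  "moves": [
    {"rx":0,"ry":0,"rz":0,"dx":0,"dy":0.015,"dz":-0.01,"fingers":1},
    {"rx":0,"ry":0,"rz":0,"dx":0,"dy":0.03,"dz":-0.015,"fingers":1},
    {"rx":0,"ry":0,"rz":0,"dx":0,"dy":0.03,"dz":-0.015,"fingers":1},
    {"rx":0,"ry":0,"rz":0,"dx":0,"dy":0.03,"dz":-0.015,"fingers":1},
    {"rx":0,"ry":0,"rz":0,"dx":0,"dy":0.03,"dz":-0.015,"fingers":1},
    {"rx":0,"ry":0,"rz":0,"dx":0,"dy":0.03,"dz":-0.015,"fingers":1}
  ]
}}

```text
t: 15.38
eef_pos: [553.4, 157.1, 313.3]
tcp_rot: [[-0.519, 0.855, -0.001], [0.855, 0.519, -0.003], [-0.002, -0.003, -1.0]]
force: [1.7, -6.6, 0.3]
width: 12.0
```

Run:
```python
from h import *
D=cap('side'); save(D[0],'s14.png'); C=cap('wrist')
o=bot.observe(); print(o['t'],o['eef_pos'],o['force'],o['width'],abs(o['joint_vel']).max())
yaw=np.radians(31.2);S=np.array([643.4,82.2]);Rr=np.array([[np.cos(yaw),-np.sin(yaw)],[np.sin(yaw),np.cos(yaw)]])
P=world(*C); q=(P[...,:2]-S)@Rr+[20,-75]; z=P[...,2]
m=(q[...,1]>10)&(q[...,1]<60)&(abs(np.arctan2(z-84,80-q[...,0])-1.05)<.2)&(z>110)&(z<205)
m=cv2.erode(m.astype(np.uint8),np.ones((5,5)))>0
A=np.c_[80-q[...,0][m],z[m]-84]; v=np.linalg.svd(A-A.mean(0),full_matrices=False)[2][0]; print(m.sum(),'lid deg',np.degrees(np.arctan(v[1]/v[0])))
g=o['eef_pos']+o['tcp_rot'][:,2]*54; r=(g[:2]-S)@Rr+[20,-75]; print(np.degrees(np.arctan2(g[2]-84,80-r[0])),np.hypot(g[2]-84,80-r[0]))
P=world(*D);c=D[0]['color'].astype(int).sum(2);k=(c<150)&(np.hypot(P[...,0]-643,P[...,1]-82)<25)&(P[...,2]>117)
print('grip top',k.sum(),np.median(P[...,2][k]))
a=D[0]['color'][160:310,250:420,::-1]; cv2.imwrite('pics/s14c.png',cv2.resize(a,None,fx=4,fy=4,interpolation=2))
```

```text
15.475 [553.4377839  157.13066225 313.33634183] [ 0.18353114 -7.2898651   0.56652427] 12.298666281767241 0.0016778988619642983
2200 lid deg 60.46423146615524
60.7314340879396 200.9962377477813
grip top 45 118.72628539032473
```

View pics/s14c.png

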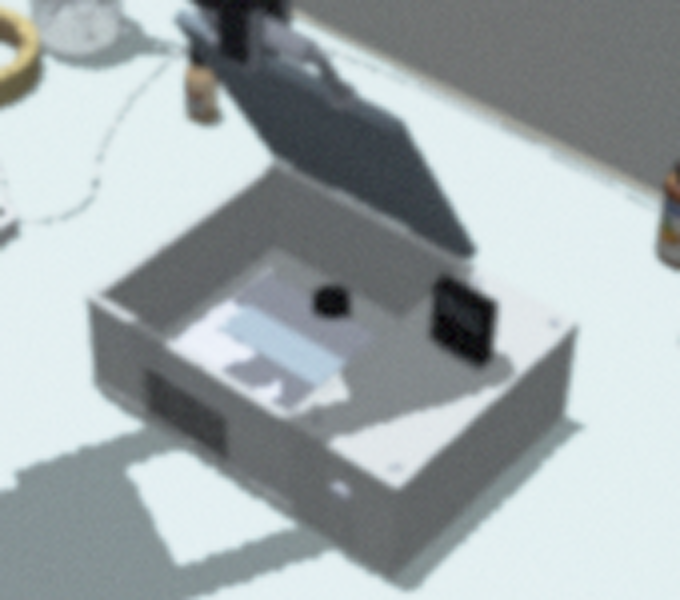

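The lid is at about 60.5° by both estimates and steady, and the blade is seated on the deck. Handing in.

```bash
python3 -c "
from station import bot
print(bot.close_job())"
```

```text
the job is handed in; nothing more can be done
None
```

I pushed the blade fully home in the reader slot and let go with the lid still shut. I then raised the lid by its handle to about 60° and handed the job in while still holding it there. The hand-in gives no verdict, so these are my own last readings, taken at 15.5 s of the 58 s allowed:

- **Blade:** after release the grip top measured 120.2 mm, against 120 mm expected for a seated shoulder, and it was in line with the slot (31.0° yaw). In the final side view it still stands upright on the deck. The grip-top reading there was 118.7 mm, from only 45 pixels.
- **Lid:** 60.7° from the arm's position and 60.5° from the wrist camera's depth. Before a last 1° nudge the estimates spread from 57.3° to 60.8°, all inside the 55–65° band. The arm was still, with joint speeds under 0.002 rad/s.
- **Handle grip:** the fingers were closed on the handle at a 50 N grip setting. The opening read 12.3 mm on the 14 mm sleeve, which I didn't resolve, but the handle followed the whole lift. About 7 N of sideways force remained at the wrist.
- **Bystanders:** I planned the moves clear of the timer, petri dish and vial, and they looked undisturbed in the side pictures. I did not measure their positions.

One early move call was refused for missing keys, and nothing moved.

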